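# Clip a price cassette onto the stall's clipboard

## Robot

A 6-joint arm with a two-finger parallel gripper is mounted at the origin on the work surface. World frame = base frame: x ahead of the robot, y to its left, z up, the work surface at z = 0. Lengths are in m, angles in rad, forces in N, time in s.
With the tool pointing down it reaches from about 0.275 to 1 m from the base axis. Payload 8.4 kg.
Tool frame: the origin (TCP) lies on the centre line of the jaws, within the pads' length; the fingertips stand 17 mm ahead of it and the grasp point (between the pads) lies 2 mm behind it (bot.tcp_to_tips is the z of the fingertips in the tool frame, in m); z points along the fingers, y is the line along which they close (so a half turn about z gives the same grasp; the last joint's range is limited). The gripper opens to 85 mm and grips with 20 to 120 N. Pads are 22 mm wide; open, the fingers measure 114 mm over their backs; the gripper's body (76 mm by 85 mm) begins 54 mm behind the grasp point. The pads swing forward as they close: fully open they stand 13 mm farther back than shut.
Start: joints at [-1.325, 0.353, 1.633, -0, 1.155, -0.002], TCP at [0.153, -0.606, 0.22] pointing down, gripper open.
Joint ranges: [-2.63, 2.63], [-0.92, 2.1], [0.06, 2.66], [-1.3, 4.44], [0, 2.69], [-3.02, 3.02]. Speed limits (rad/s): [2.22, 2.22, 2.79, 3.14, 3.14, 3.14].

## Interface

Orientations are given as a unit quaternion [x, y, z, w].
In Python, from workcell import bot, hand, kinematics, get_obs, vision, hand_in gives the robot as it stands. The module is installed in compiled form; this text tells all that it offers. Calls block until the motion is done:
- bot.reach(position, orientation): joint-space move of the TCP to a pose.
- bot.servo_line(position, ori=None, velocity=0.15): straight line of the TCP; ori=None keeps the orientation; velocity is the mean speed in m/s.
- bot.goto_joints(angles): joint-space move.
- hand.move_gripper(opening, strength=None): finger opening in m; strength is the grip in N (None keeps the last); returns when the fingers have stopped.
- bot.dwell(seconds).
- kinematics.solve_ik(position, orientation): joint angles nearest the present ones, or None.
- get_obs(): the state.
- vision.read_camera(name): name is "side" or "top" or "wrist"; returns a dict with "frame" (480x640x3 uint8, red, green, blue), "intrinsics" (3x3 intrinsics, pixels), "view" (4x4, takes a point from world to camera coordinates). Camera axes: x right, y down, z forward; pixel columns grow to the right and rows downward; lengths in m; the calibration is good to about 2 mm. A picture is of the moment at which its call begins. There is no depth.
A pose or a line that the arm cannot do raises bot.IKError and nothing moves.
- hand_in(): hands the job in; it is judged then, once.
The state is a dict: "time_s": time; "joint_pos": joint angles; "joint_vel": joint speeds; "joint_efforts": joint torques, N m; "position": TCP position; "orientation": TCP orientation; "wrist_force": force on the tool from outside, world axes, zero at the start; "ft_torque": the same for the moment, N m; "gripper_width": finger opening in m; "grip_force": force on a finger pad.
Only numpy, scipy, OpenCV 4.12 (cv2) and the standard library are available. Lean on these libraries where they do the work, as an engineer would, in place of code of your own. Each camera call takes 0.05 s, during which the arm holds its last target. There are 200 camera calls.

## Task

Clip the small white price cassette that lies on the clipboard under the clipboard's spring clip: push it up the board to the clip, then hold the clip's press tab down with one fingertip while the other fingertip pushes the cassette beneath the raised jaw until it is home against the stop, square with the board and roughly in the middle of the clip. Then let the clip close on it and take the hand away. Only push the cassette, never lift or tip it, and leave the other things on the table where they are.

Things in the scene. Friction and masses are not known exactly. Their poses are not given: they have to be found in the camera images.
- clipboard: brown hardboard clipboard, 230 long x 160 wide x 5 mm thick, screwed flat to the table; origin under its centre, on the table; +x runs along it towards the clip (the way the cassette is pushed), +y across it, +z up. A bright steel lever clip, jaw 90 mm wide, is hinged across the board 95 mm from the origin towards +x, hinge 11 mm above the board's top; its tab overhangs the board's end.
- clip (a joint): clip angle, rad: 0 = at rest, jaw lip down on the board, barring the way; 0.6 = fully open on its hard stop, lip 12 mm above the board; about 0.4 = closed on the cassette. Pressing the tab opens it, the spring shuts it. Mid-tab force: 3 N starts it, 6.5 N holds it open, more nearer the hinge. The lip rests 18 mm on the -x side of the hinge and swings 3 mm further to -x as it opens.
- press_tab (a point): middle of the top face of the press tab, the flat steel tail beyond (+x of) the hinge, 33 mm along the board x 66 mm wide; moves with the clip. At rest the tab rises away from the hinge at 0.6 rad, this point about 19 mm above the board's top. Fully pressed it is level, top face 2.5 mm above the board's top (lower than the cassette's top), 10 to 42 mm beyond the hinge, this point 26 mm beyond.
- cassette_mid (a point): centre (half-way up) of the price cassette to clip: flat rigid white plastic case with a printed face, 38 mm (its x, along the board) x 72 mm (its y, across the board) x 8 mm thick, about 30 g, lying loose on the board on the -x side of the clip, a little askew.
- home (a point): where the cassette's centre is when home: on the board's middle line, 68 mm from the board's origin, 4 mm above the board's top; axes as the board's. The cassette's front edge then meets a fixed steel stop flange under the jaw (face 8 mm on the -x side of the hinge), 13 mm past the lip.
- big_cassette: bystander: larger white price cassette 74 x 105 x 8 mm, lying on the table at the board's -y side; origin under its centre.
- jar: bystander: closed jar of herbs with a blue lid, 72 mm across, 85 mm tall, at the board's +y side; origin under its centre.
- marker: bystander: marker pen 130 mm long, 20 mm thick, lying along its x on the table at the board's +y side; origin at the table under its middle.
- stamp: bystander: upright wooden-handled rubber stamp, foot 40 x 26 mm, 65 mm tall, at the board's -y side; origin under its centre.
There are look-alikes about, which are no part of the job. Leave any green or purple look-alike of the part that bears cassette_mid alone.

How it is judged:
By the outcome, as a careful person would: the job done as asked, in the order asked, and still so for the second after the job is handed in, with the robot touching nothing.
It also fails if it takes over 58 s, if anything falls off the work surface, if the arm or the gripper's body presses on something with over 40 N, if the wrist force passes 120 N, or if a joint passes its speed limit or range.

## Working session

There is one attempt and no reset: what is moved stays moved. The work goes in short steps, each a Python script; the robot and the scene stay as the last script left them, time stands still between calls to the robot, and variables do not carry over. Pictures are saved under pics/ and viewed, at most 10 in all, crops included, and the job is handed in when it is done.

```bash
mkdir -p pics
python3 - <<'E'
from workcell import bot, hand, kinematics, get_obs, vision
import cv2,numpy as np
for n in ("side","top"):
    d=vision.read_camera(n); cv2.imwrite(f"pics/{n}0.png",d["frame"][:,:,::-1])
    np.savez(f"{n}0.npz",**d); V=d["view"]; print(n,d["intrinsics"].round(1).tolist(),(-V[:3,:3].T@V[:3,3]).round(3),V[:3,:3].round(2).tolist())
o=get_obs(); print(o["time_s"],o["orientation"],bot.tcp_to_tips,o["wrist_force"])
E
```

```text
side [[615.6, 0.0, 338.4], [0.0, 615.6, 235.5], [0.0, 0.0, 1.0]] [0.491 0.688 0.795] [[-0.99, -0.13, 0.0], [-0.1, 0.75, -0.65], [0.08, -0.64, -0.76]]
top [[518.1, 0.0, 311.9], [0.0, 518.1, 243.3], [0.0, 0.0, 1.0]] [0.33  0.042 1.072] [[-0.01, -1.0, -0.01], [-0.98, 0.02, -0.22], [0.22, 0.0, -0.98]]
0.1 [ 9.92336360e-01  1.23564423e-01 -5.57946094e-05 -6.15533688e-04] 0.017 [-0.04429123  0.97905598  0.03975852]
```

View pics/top0.png

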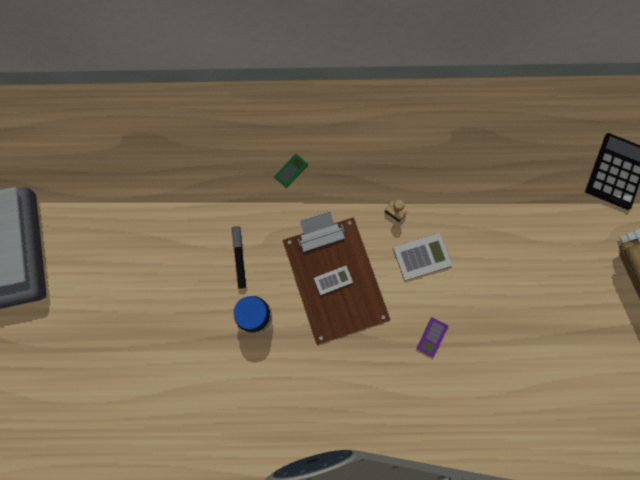

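View pics/side0.png

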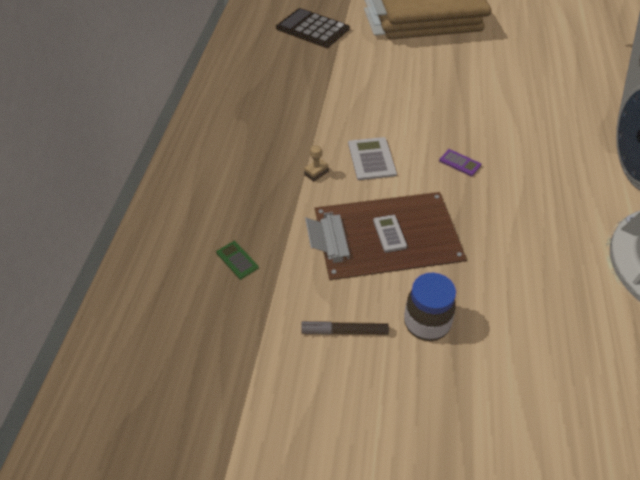

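Candidates in the top view are the small white cassette on the board (333,280), the big white one (422,257), the green one (291,171) and the purple one (432,337). By the description I choose (333,280). The clip is at (320,232) with its tab at (318,222). I'll compute a rough board pose, then look closely with the wrist camera.

```bash
cat > h.py <<'E'
import numpy as np, cv2
from scipy.spatial.transform import Rotation as R
def proj(d,P):
    P=np.atleast_2d(P); C=P@d["view"][:3,:3].T+d["view"][:3,3]; q=C@d["intrinsics"].T; return q[:,:2]/q[:,2:]
def back(d,uv,z):
    uv=np.atleast_2d(uv).astype(float); r=np.c_[uv,np.ones(len(uv))]@np.linalg.inv(d["intrinsics"]).T@d["view"][:3,:3]
    c=-d["view"][:3,:3].T@d["view"][:3,3]; return c+r*((z-c[2])/r[:,2])[:,None]
def tri(ds,uvs):
    A=[];b=[]
    for d,uv in zip(ds,uvs):
        P=d["intrinsics"]@d["view"][:3]
        for k in (0,1): r=P[k]-uv[k]*P[2]; A.append(r[:3]); b.append(-r[3])
    return np.linalg.lstsq(np.array(A),np.array(b),rcond=None)[0]
def down(yaw): # tool z down, tool y along world direction yaw
    y=np.array([np.cos(yaw),np.sin(yaw),0]); z=np.array([0,0,-1.]); x=np.cross(y,z)
    return R.from_matrix(np.c_[x,y,z]).as_quat()
E
python3 - <<'E'
from h import *
from workcell import bot, hand, kinematics, get_obs, vision
t=dict(np.load("top0.npz"))
p=back(t,[[284,239],[355,219],[389,320],[320,343],[320,233],[333,280]],0.005); print(p.round(3))
c=p[:4].mean(0); ax=(p[0]+p[1]-p[2]-p[3]); yaw=np.arctan2(ax[1],ax[0]); print(c,yaw, np.linalg.norm(p[0]-p[3]),np.linalg.norm(p[0]-p[1]))
q=down(yaw); print(q)
for yy in (yaw,yaw+np.pi,yaw+np.pi/2,yaw-np.pi/2):
    print(yy,kinematics.solve_ik([c[0],c[1],0.25],down(yy)))
# camera in tool frame
o=get_obs(); d=vision.read_camera("wrist"); V=d["view"]; T=R.from_quat(o["orientation"]).as_matrix()
cc=-V[:3,:3].T@V[:3,3]; print("cam in tool",T.T@(cc-o["position"]),"axis",T.T@V[2,:3],d["intrinsics"][0,0], "xaxis",T.T@V[0,:3])
E
```

```text
[[ 0.579  0.105  0.005]
 [ 0.621 -0.046  0.005]
 [ 0.406 -0.109  0.005]
 [ 0.362  0.033  0.005]
 [ 0.591  0.029  0.005]
 [ 0.49   0.003  0.005]]
[ 0.49195064 -0.0044345   0.005     ] 0.3026482835047704 0.22895336971014688 0.15707993197258108
[0.59243178 0.80562062 0.         0.        ]
0.3026482835047704 [-1.20628359e-02  1.13411422e-01  1.87663353e+00 -4.44089210e-16
  1.15154770e+00 -3.14711119e-01]
3.4442409370945635 [-1.20628359e-02  1.13411422e-01  1.87663353e+00 -4.44089210e-16
  1.15154770e+00  2.82688153e+00]
1.873444610299667 [-1.20628359e-02  1.13411422e-01  1.87663353e+00 -4.44089210e-16
  1.15154770e+00 -1.88550745e+00]
-1.2681480432901262 [-1.20628359e-02  1.13411422e-01  1.87663353e+00 -4.44089210e-16
  1.15154770e+00  1.25608521e+00]
cam in tool [ 7.78331360e-02 -6.20245094e-05 -1.53269174e-01] axis [-3.03302121e-01  5.01235650e-04  9.52894313e-01] 351.9129890005082 xaxis [ 3.15450831e-04  9.99999860e-01 -4.25607193e-04]
```

Run:
```python
from h import *
from workcell import bot, hand, kinematics, get_obs, vision
c=np.array([.492,-.0045,0]); yaw=.303; ex=np.array([np.cos(yaw),np.sin(yaw),0]); ey=np.array([-ex[1],ex[0],0])
for i,(a,b) in enumerate([(.045,-.045),(.045,.035)]):
    bot.reach(c+a*ex+b*ey+[0,0,.13],down(yaw)); d=vision.read_camera("wrist"); np.savez(f"w{i}.npz",**d); cv2.imwrite(f"pics/w{i}.png",d["frame"][:,:,::-1])
print(get_obs()["time_s"],get_obs()["wrist_force"])
a,b=[cv2.imread(f"pics/w{i}.png") for i in (0,1)]
```

```text
3.15 [ 0.35480904  0.1948388  -0.08889908]
```

View pics/w0.png

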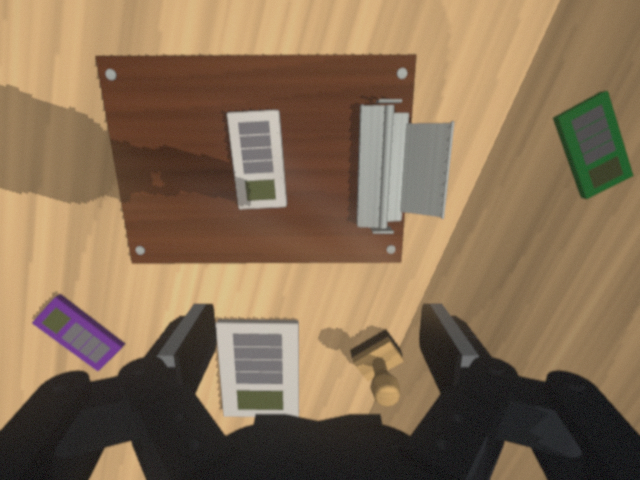

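View pics/w1.png

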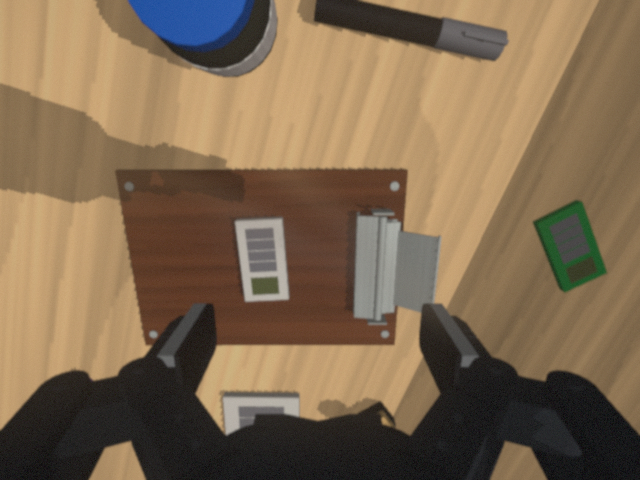

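Both wrist views show the small white cassette on the board: corners at about (228,113), (278,110), (286,206), (239,209) in w0 and (235,220), (282,218), (289,299), (246,301) in w1. It is slightly askew. The clip is right of it and its tab spans x 405–450 in w0. I'll triangulate.

Run:
```python
from h import *
from scipy.optimize import least_squares
D=[dict(np.load(f"w{i}.npz")) for i in (0,1)]
B=[[(97,56),(415,55),(401,262),(133,263)],[(117,170),(407,170),(397,344),(146,345)]]
C=[[(228,113),(278,110),(286,206),(239,209)],[(235,220),(282,218),(289,299),(246,301)]]
T=[[(452,122),(443,217)],[(440,236),(432,311)]]
def sub(d,p):
    g=cv2.cvtColor(d["frame"],cv2.COLOR_RGB2GRAY); q=np.array(p,np.float32).reshape(-1,1,2)
    return cv2.cornerSubPix(g,q,(4,4),(-1,-1),(3,40,.01)).reshape(-1,2)
def fit(px,L,W):
    px=[sub(d,p) for d,p in zip(D,px)]
    X=np.array([tri(D,(px[0][k],px[1][k])) for k in range(4)]); print("tri z",X[:,2].round(4))
    loc=np.array([(-L,W),(L,W),(L,-W),(-L,-W)])/2
    def f(s):
        c,n=np.cos(s[3]),np.sin(s[3]); P=np.c_[loc@np.array([[c,n],[-n,c]])+s[:2],np.full(4,s[2])]
        return np.concatenate([(proj(d,P)-p).ravel() for d,p in zip(D,px)])
    r=least_squares(f,[*X.mean(0),.3]); print(r.x.round(4),"rms px",np.sqrt(np.mean(r.fun**2)).round(2)); return r.x
b=fit(B,.23,.16); c=fit(C,.038,.072)
def loc(p): v=np.array(p[:2])-b[:2]; k,n=np.cos(b[3]),np.sin(b[3]); return np.array([k*v[0]+n*v[1],-n*v[0]+k*v[1]])
print("cassette in board mm",loc(c)*1e3,"yaw",c[3]-b[3],"dz",c[2]-b[2])
for k in (0,1):
    p=tri(D,(T[0][k],T[1][k])); print("tab end",loc(p)*1e3,p[2])
np.save("board.npy",b)
# other objects
t=dict(np.load("top0.npz"))
for n,u,z in (("jar",(252,314),.085),("stamp",(397,206),.06)): print(n,loc(back(t,u,z)[0])*1e3)
```

```text
tri z [0.0036 0.0045 0.0046 0.0056]
[ 0.4927 -0.0032  0.0029  0.3068] rms px 0.25
tri z [0.0123 0.01   0.0122 0.0129]
[0.4896 0.0017 0.0103 0.3543] rms px 0.34
cassette in board mm [-1.49535181  5.60532055] yaw 0.047542904202423075 dz 0.007403354924812866
tab end [136.41177004  33.29822883] 0.0303445057427162
tab end [140.69662311 -36.07604743] 0.019870297624377167
jar [-23.90045852 180.22472993]
stamp [  94.72515017 -161.03911948]
```

```bash
cat >> h.py <<'E'
from workcell import bot, hand, kinematics, get_obs, vision
b=np.load("board.npy"); YAW=b[3]
def W(x,y,z): # board mm + height of TCP above the table in m -> world
    c,n=np.cos(YAW),np.sin(YAW); return np.array([b[0]+(c*x-n*y)/1e3,b[1]+(n*x+c*y)/1e3,z])
def touch(x,y,z,zmin,thr=3.,step=.001):
    f0=get_obs()["wrist_force"][2]
    while z>zmin:
        z-=step; bot.servo_line(W(x,y,z),velocity=.02); f=get_obs()["wrist_force"][2]-f0
        if f>thr: break
    return z,get_obs()["position"][2],f
def st(s=""):
    o=get_obs(); print(s,"t",round(o["time_s"],2),"p",o["position"].round(4),"F",o["wrist_force"].round(1),"w",round(o["gripper_width"],4),flush=True)
E
python3 - <<'E'
from h import *
Q=down(YAW+np.pi/2-np.pi) ; print(bot.tcp_to_tips)
print(kinematics.solve_ik(W(-75,0,.06),Q),kinematics.solve_ik(W(-75,0,.06),down(YAW+np.pi/2)))
hand.move_gripper(.04,20); print(bot.tcp_to_tips)
bot.reach(W(-75,0,.05),Q); bot.servo_line(W(-75,0,.028)); st()
print(touch(-75,0,.028,.012)); st()
bot.servo_line(W(-75,0,.035)); hand.move_gripper(.076)
bot.servo_line(W(-75,0,.024)); print(touch(-75,0,.024,.004)); st()
bot.servo_line(W(-75,0,.05)); st()
E
```

```text
0.017
[-6.48521372e-02  2.89675454e-01  2.18522101e+00 -4.44089210e-16
  6.66696190e-01  1.19914651e+00] [-6.48521372e-02  2.89675454e-01  2.18522101e+00 -4.44089210e-16
  6.66696190e-01 -1.94244614e+00]
0.017
 t 5.24 p [ 0.4208 -0.0257  0.0277] F [ 1.1  0.5 -0. ] w 0.04
(0.011999999999999986, np.float64(0.011948023015390274), np.float64(0.10407115938186928))
 t 9.24 p [ 0.4211 -0.0258  0.0119] F [0.5 0.4 0.1] w 0.0398
(0.003999999999999986, np.float64(0.003944462619262835), np.float64(0.5758192285985817))
 t 15.23 p [ 0.4211 -0.0258  0.0039] F [ 0.6 -0.9 -0.3] w 0.076
 t 15.69 p [ 0.4215 -0.0259  0.0501] F [-0.5  0.2 -0.5] w 0.076
```

Run:
```python
from h import *
bot.servo_line(W(-75,0,.006)); st()
d=vision.read_camera("side"); f=d["frame"]; u,v=proj(d,W(-75,0,.03))[0].astype(int); print(u,v)
a=cv2.resize(f[max(0,v-70):v+60,max(0,u-90):u+80],None,fx=3.5,fy=3.5,interpolation=cv2.INTER_CUBIC); 
w=vision.read_camera("wrist")["frame"]; w=cv2.resize(w,(533,400))
H=max(a.shape[0],400); im=np.zeros((H,0,3),np.uint8)
cv2.imwrite("pics/touch.png",a[:,:,::-1]); print(a.shape)
```

```text
t 16.13 p [ 0.4201 -0.0258  0.0052] F [ 0.4 -0.3 -0.9] w 0.0756
432 215
(455, 595, 3)
```

View pics/touch.png

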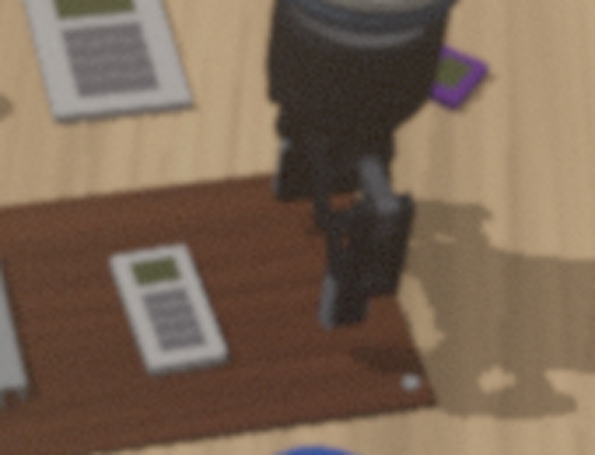

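The crop shows the near fingertip at about (345,325), i.e. full-image pixel (441,238), apparently not yet down on the board. I'll solve for its height and continue the touch at a coarser step.

Run:
```python
from h import *
d=dict(np.load("side0.npz"))
for h in (0,.005,.01,.015,.02): print(h,proj(d,[W(-64,38,h),W(-64,52,h),W(-86,38,h),W(-86,52,h)]).round(0).tolist())
z=.004
f0=get_obs()["wrist_force"][2]
for z in (.003,.001,-.001,-.003,-.005,-.007,-.009,-.011):
    bot.servo_line(W(-75,0,z),velocity=.05); f=get_obs()["wrist_force"][2]-f0
    print(z,round(f,1),end=";")
    if f>3: break
st()
```

```text
0 [[431.0, 245.0], [433.0, 252.0], [443.0, 243.0], [446.0, 250.0]]
0.005 [[431.0, 243.0], [433.0, 250.0], [444.0, 242.0], [446.0, 248.0]]
0.01 [[431.0, 241.0], [434.0, 248.0], [444.0, 240.0], [446.0, 246.0]]
0.015 [[432.0, 239.0], [434.0, 246.0], [444.0, 238.0], [447.0, 244.0]]
0.02 [[432.0, 237.0], [434.0, 244.0], [445.0, 236.0], [447.0, 242.0]]
0.003 -0.5;0.001 -1.5;-0.001 -1.8;-0.003 -1.2;-0.005 -1.1;-0.007 -1.4;-0.009 -1.2;-0.011 -1.2; t 18.23 p [ 0.4211 -0.0258 -0.0111] F [0.5 0.5 0. ] w 0.0759
```

Run:
```python
from h import *
f0=0
for z in np.arange(-.013,-.031,-.0015):
    bot.servo_line(W(-75,0,z),velocity=.05); f=get_obs()["wrist_force"][2]
    print(round(z,4),round(f,1),end=";")
    if f>4: break
st()
```

```text
-0.013 -0.2;-0.0145 0.2;-0.016 7.3; t 18.98 p [ 0.4214 -0.0259 -0.0157] F [-0.4 -0.3  7.3] w 0.0762
```

Run:
```python
from h import *
bot.servo_line(W(-75,0,.004),velocity=.3); hand.move_gripper(.05); st()
for z in np.arange(-.004,-.031,-.0015):
    bot.servo_line(W(-75,0,z),velocity=.08); f=get_obs()["wrist_force"][2]
    print(round(z,4),round(f,1),end=";")
    if f>4: break
st()
```

```text
t 19.61 p [ 0.4209 -0.0258  0.0036] F [ 0.7 -0.1  1. ] w 0.0497
-0.004 0.4;-0.0055 -0.5;-0.007 0.2;-0.0085 0.0;-0.01 20.5; t 20.86 p [ 0.4213 -0.0259 -0.0092] F [-3.8  0.4 20.5] w 0.05
```

Run:
```python
from h import *
Q=down(YAW-np.pi/2)
bot.servo_line(W(-60,3,.02),velocity=.3); hand.move_gripper(.085)
bot.servo_line(W(-1.5,5.6,.012),velocity=.3); bot.servo_line(W(-1.5,5.6,-.0135),velocity=.1); st("down")
hand.move_gripper(.075); st("closed")
bot.servo_line(W(-1.5,-1.5,-.0135),velocity=.05); st("shift")
hand.move_gripper(.085); bot.servo_line(W(-1.5,0,.015),velocity=.2)
bot.servo_line(W(-48,0,.015),velocity=.3); hand.move_gripper(.05); bot.servo_line(W(-48,0,-.007),velocity=.15); st("behind")
bot.servo_line(W(20,0,-.007),velocity=.06); st("pushed")
bot.servo_line(W(10,0,-.007),velocity=.15); bot.servo_line(W(10,0,.02),velocity=.2)
bot.reach(W(45,-60,.11),down(YAW)); st("up")
d=vision.read_camera("wrist"); np.savez("w2.npz",**d); cv2.imwrite("pics/w2.png",d["frame"][:,:,::-1])
```

```text
down t 22.32 p [ 0.4884  0.0015 -0.0138] F [-0.2  0.8 -0.3] w 0.0851
closed t 22.58 p [ 0.4899  0.0017 -0.013 ] F [ 0.1  0.7 -0.1] w 0.0746
shift t 22.88 p [ 0.492  -0.0054 -0.0134] F [-0.9  0.1 -0.4] w 0.0753
behind t 24.48 p [ 0.4462 -0.0176 -0.0074] F [-0.9 -1.  -0.3] w 0.0498
pushed t 25.77 p [ 0.5113  0.0028 -0.0071] F [ 0.2 -0.5 -0.1] w 0.0499
up t 27.77 p [ 0.5532 -0.0467  0.1094] F [ 0.3 -0.1 -0.7] w 0.0498
```

View pics/w2.png

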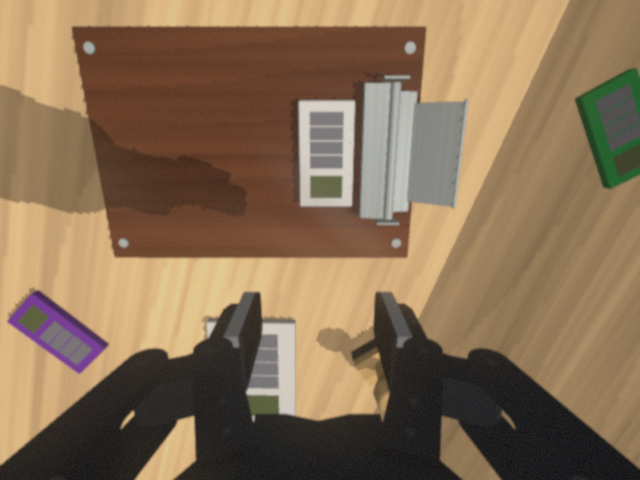

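The cassette is now square and just short of the lip, with corners at (298,100), (355,100), (352,206) and (299,206). The jaw's front edge is at x≈362. I'll locate it relative to the board in this same picture.

Run:
```python
from h import *
d=dict(np.load("w2.npz")); g=cv2.cvtColor(d["frame"],cv2.COLOR_RGB2GRAY)
s=lambda p: cv2.cornerSubPix(g,np.array(p,np.float32).reshape(-1,1,2),(4,4),(-1,-1),(3,40,.01)).reshape(-1,2)
def loc(P): v=P[:,:2]-b[:2]; c,n=np.cos(YAW),np.sin(YAW); return np.c_[c*v[:,0]+n*v[:,1],-n*v[:,0]+c*v[:,1]]*1e3
B=loc(back(d,s([(74,27),(424,27),(407,257),(115,257)]),b[2])); print(B.round(1).tolist(),B.mean(0))
C=loc(back(d,s([(298,100),(355,100),(352,206),(299,206)]),b[2]+.008)); print(C.round(1).tolist(),C.mean(0))
J=loc(back(d,[(362,83),(360,218)],b[2]+.006)); print("jaw",J.round(1).tolist())
print(kinematics.solve_ik(W(70,0,.02),down(YAW)),kinematics.solve_ik(W(70,0,.02),down(YAW+np.pi)))
```

```text
[[-115.0, 80.2], [114.9, 80.0], [114.9, -79.7], [-115.1, -79.5]] [-0.04102149  0.25634543]
[[32.0, 34.6], [69.5, 34.7], [69.6, -36.7], [31.9, -36.9]] [50.77205745 -1.10339426]
jaw [[74.3, 45.5], [76.3, -46.7]]
[ 2.93809099e-02  5.19895914e-01  1.91258599e+00 -4.44089210e-16
  7.09110749e-01 -2.77416767e-01] [ 2.93809099e-02  5.19895914e-01  1.91258599e+00 -4.44089210e-16
  7.09110749e-01  2.86417589e+00]
```

Run:
```python
from h import *
hand.move_gripper(.079); bot.reach(W(68.5,-.7,.03),down(YAW)); st("over")
bot.servo_line(W(68.5,-.7,.0),velocity=.1); st()
for z in (-.004,-.008,-.011,-.0135):
    bot.servo_line(W(68.5,-.7,z),velocity=.04); st(z)
    if get_obs()["wrist_force"][2]>22: break
d=vision.read_camera("side"); np.savez("s1.npz",**d); f=d["frame"]; u,v=proj(d,W(75,0,.01))[0].astype(int)
cv2.imwrite("pics/press.png",cv2.resize(f[v-60:v+50,u-70:u+80],None,fx=5,fy=5,interpolation=cv2.INTER_CUBIC)[:,:,::-1])
```

```text
over t 28.71 p [0.5579 0.017  0.0298] F [-0.3 -1.3 -0.3] w 0.0793
 t 29.16 p [5.585e-01 1.630e-02 5.000e-04] F [ 0.4 -0.4  0.2] w 0.0792
-0.004 t 29.41 p [ 0.5591  0.0167 -0.0033] F [ 0.6 -1.7  4.8] w 0.0786
-0.008 t 29.66 p [ 0.559   0.0168 -0.0075] F [ 0.4 -1.7  5.2] w 0.0789
-0.011 t 29.91 p [ 0.5586  0.0167 -0.0105] F [-0.6 -1.3  6.6] w 0.0791
-0.0135 t 30.16 p [ 0.5581  0.0165 -0.0129] F [-2.6 -4.2  9.7] w 0.0788
```

View pics/press.png

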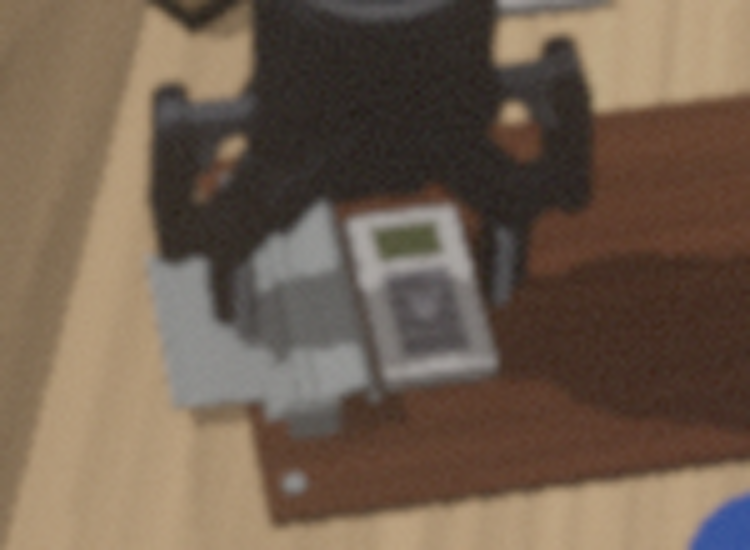

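The side crop shows the left finger holding the tab nearly level and the jaw raised. The cassette (centre ≈(425,295)) is in front of the lip, with the right finger behind it. Next I push it home.

Run:
```python
from h import *
e=np.array([np.cos(YAW),np.sin(YAW)])
for x in [*range(72,85,4),85,86,87,88,89,90]:
    bot.servo_line(W(x,-.7,-.0135),velocity=.03); F=get_obs()["wrist_force"]; fa=F[:2]@e
    print(x,round(fa,1),F.round(1),end="; ")
    if fa<-10 or F[2]>25: break
st(); d=vision.read_camera("side"); f=d["frame"]; u,v=proj(d,W(75,0,.01))[0].astype(int)
cv2.imwrite("pics/home.png",cv2.resize(f[v-60:v+50,u-70:u+80],None,fx=5,fy=5,interpolation=cv2.INTER_CUBIC)[:,:,::-1])
```

```text
72 -6.4 [-5.9 -2.7 10.2]; 76 -6.3 [-5.7 -2.6  7.8]; 80 -4.2 [-4.2 -0.8  6.9]; 84 -2.9 [-2.8 -0.6  5.8]; 85 -3.4 [-3.2 -1.   5.3]; 86 -3.9 [-3.6 -1.4  5.4]; 87 -4.0 [-4.4  0.6  5.7]; 88 -3.3 [-3.5  0.3  4.8]; 89 -2.9 [-2.9 -0.3  4.4]; 90 -5.0 [-4.7 -1.7  6.4];  t 32.83 p [ 0.577   0.0233 -0.0136] F [-4.7 -1.7  6.4] w 0.0789
```

View pics/home.png

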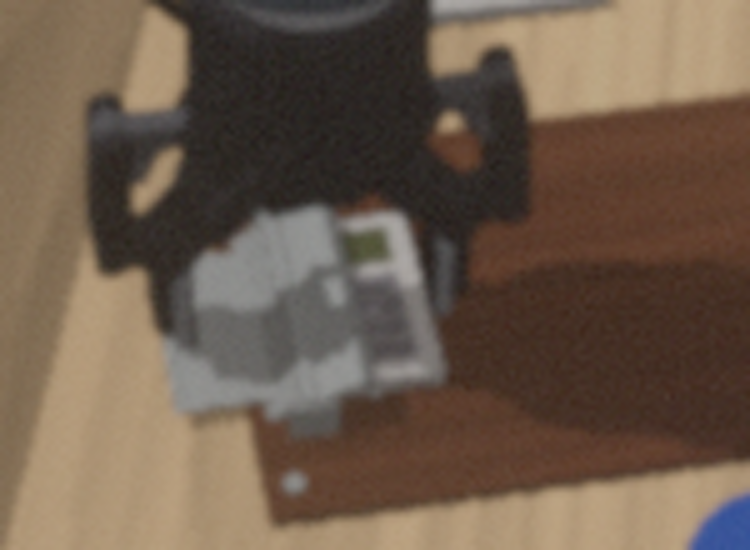

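The cassette is well under the jaw, its rear edge at x≈440 in the crop. The force hasn't clearly spiked yet, so I continue in small steps until it does.

Run:
```python
from h import *
e=np.array([np.cos(YAW),np.sin(YAW)])
for x in np.arange(90.5,94.1,.5):
    bot.servo_line(W(x,-.7,-.0135),velocity=.03); o=get_obs(); F=o["wrist_force"]; fa=F[:2]@e
    print(x,round(fa,1),F.round(1),"pos",round((o["position"][:2]-b[:2])@e*1e3,1))
    if fa<-11 or F[2]>25 or F[2]<3: break
st()
```

```text
90.5 -6.3 [-6.1 -1.7  7.4] pos 88.4
91.0 -8.1 [-7.6 -3.   8.2] pos 88.3
91.5 -9.3 [-8.7 -3.4  9.6] pos 88.4
92.0 -10.6 [-9.5 -4.9  9.9] pos 88.4
92.5 -12.6 [-11.4  -5.6  11. ] pos 88.4
 t 34.12 p [ 0.577   0.0233 -0.0138] F [-11.4  -5.6  11. ] w 0.079
```

The hand is stalled at 88.4 mm (88.5 expected) while the force rises, so the cassette is home against the stop. I back the pushing finger off, release the tab, rise and check.

Run:
```python
from h import *
bot.servo_line(W(86,-.7,-.0135),velocity=.04); st("back")
bot.servo_line(W(86,-.7,.02),velocity=.06); st("up"); bot.servo_line(W(86,-.7,.08),velocity=.2)
bot.reach(W(60,-60,.11),down(YAW)); bot.dwell(.3); st()
d=vision.read_camera("wrist"); np.savez("w3.npz",**d); cv2.imwrite("pics/w3.png",d["frame"][:,:,::-1])
```

```text
back t 34.43 p [ 0.5746  0.0221 -0.0133] F [-1.6 -1.   4.9] w 0.0786
up t 35.14 p [0.5748 0.0221 0.02  ] F [-0.3 -0.2 -0.6] w 0.079
 t 36.28 p [ 0.5676 -0.0415  0.1092] F [-0.3 -0.1 -0.1] w 0.0791
```

View pics/w3.png

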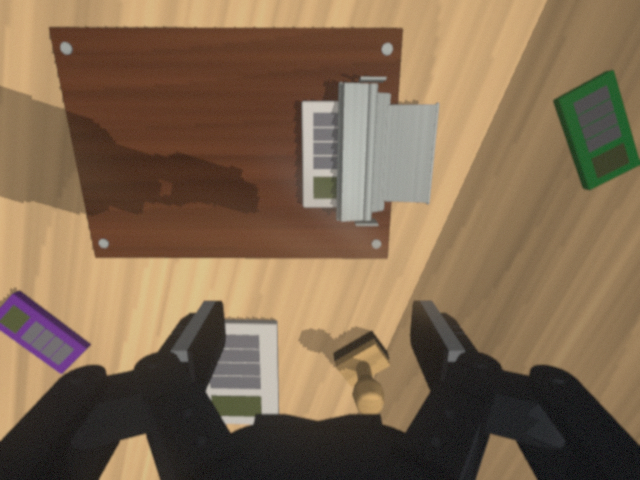

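The cassette's rear edge runs from (302,101) to (303,207), square and centred under the closed clip. I'll check its position numerically and hand in if it is good.

Run:
```python
from h import *
from workcell import hand_in
d=dict(np.load("w3.npz")); g=cv2.cvtColor(d["frame"],cv2.COLOR_RGB2GRAY)
p=cv2.cornerSubPix(g,np.array([(302,101),(303,207)],np.float32).reshape(-1,1,2),(4,4),(-1,-1),(3,40,.01)).reshape(-1,2)
v=back(d,p,b[2]+.008)[:,:2]-b[:2]; c,n=np.cos(YAW),np.sin(YAW)
L=np.c_[c*v[:,0]+n*v[:,1],-n*v[:,0]+c*v[:,1]]*1e3; print(L)
if np.all(abs(L[:,0]-49)<2): print(hand_in())
```

```text
[[ 49.38704186  34.69708475]
 [ 49.42035302 -36.84956171]]
the job is handed in; nothing more can be done
None
```

The cassette is clipped and the job is handed in: it sits home against the stop (rear edge 49.4 mm from the board's origin, 49 expected), square with the board and about 1 mm off its middle line, with the clip closed and the hand clear at about 36 s.

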